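Press the timber down and slide it home under the leaf spring

TASK

The timber block in the feed jig stands raised on a spring plate, so it is too high for the cross bar. With your fingertips on its top, never gripping or lifting it, press the block down and, keeping it pressed, slide it along the channel under the bar and its leaf spring until it is fully home against the end stop, lying flat, and the spring plate has popped up behind it; then take the hand away. Do not disturb the wax tin, the small wooden block or the tape measure beside the jig.

Things in the scene. Friction and masses are not known exactly. Their poses are not given: they have to be found in the camera images.
- feed_jig: Fixed jig, plywood base 250 x 116 x 8 mm (x -80 to 170 mm). Origin on the worktop under the centre of the spring plate; +x is the feed direction along the channel (roughly away from the robot), +y left, z up. Slick metal bed at z = 12 mm; side rails at y +-34 to +-54 mm, tops z = 28 mm, guide the block with 1.5 mm play each side.
- bar_under (a point): Middle of the cross bar's underside, at jig (98, 0, 37) mm. The bar spans the channel at x 91 to 105 mm, top at z = 47 mm with screw heads up to 53 mm; the leaf spring slopes down from its far side to a tip at x = 136 mm.
- stop_face (a point): Middle of the end stop's near face, at jig (147, 0, 23) mm; the stop's top is at z = 38 mm.
- timber: Block to be fed, 65 wide x 110 long x 22 mm thick, 0.07 to 0.14 kg. Origin: centre of its underside; its y is the long axis, along the channel. At the start it lies on the raised plate, centred on it within 8 mm, underside at z 20, top 42 mm; pressed onto the bed 12 and 34 mm. At home its centre is at jig x = 92 mm, its rear end at x = 37 mm.
- lifter (a joint): Spring plate under the block, 60 mm along the channel x 64 mm, centred on the jig's origin. 0 m: raised (top z = 20 mm); 0.008 m: pressed flush with the bed. About 2.6 N starts it down, 6.2 N holds it fully down. It pops up by itself when the block has slid off it.
- leaf (a joint): Leaf spring (two steel strips side by side) hinged at the cross bar; rad. 0 at rest, tip at z = 28.5 mm; grows as the tip is lifted, about 0.16 with the flat block under it, then pressing down with about 3 N. Sliding the block under it, pressed by 15 N, takes 4 to 12 N in all.
- wax_tin: Bystander: round tin 68 mm across, 32 mm high, standing beside the jig. Origin at the centre of its underside.
- small_block: Bystander: small dark timber block 50 x 70 x 18 mm lying beside the jig. Origin at the centre of its underside.
- tape: Bystander: tape measure 39 x 68 x 62 mm standing beside the jig. Origin at the centre of its underside.
Things that resemble listed ones, but are neither listed nor needed, are in the scene too. There is more than one size of the timber; the one meant has the size given above.

How it is judged:
By the outcome, as a careful person would: the job done as asked, in the order asked, and still so for the second after the job is handed in, with the robot touching nothing.
It also fails if it takes over 54 s, if anything falls off the work surface, if the arm or the gripper's body presses on something with over 40 N, if the wrist force passes 120 N, or if a joint passes its speed limit or range.

ROBOT

A 6-joint arm with a two-finger parallel gripper is mounted at the origin on a cart in front of the work surface, level with it; the furniture and walls round the work are solid. World frame = base frame: x ahead of the robot, y to its left, z up, the work surface at z = 0. Lengths are in m, angles in rad, forces in N, time in s.
With the tool pointing down it reaches from about 0.25 to 0.775 m from the base axis. Payload 4 kg.
Tool frame: the origin (TCP) lies midway between the tips of the shut fingers; the grasp point (between the pads) lies 19 mm behind it; z points along the fingers, y is the direction in which the jaws open and shut (so a half turn about z gives the same grasp; the last joint's range is limited). The gripper opens to 94 mm and grips with 3 to 60 N. Pads are 16 mm wide; open, the fingers measure 119 mm over their backs; the gripper's body (75 mm by 177 mm) begins 78 mm behind the grasp point.
Start: joints at [-1.36, 0.087, 1.371, -0, 1.684, -0.103], TCP at [0.17, -0.523, 0.206] pointing down, gripper open.
Joint ranges: [-3.1, 3.1], [-0.76, 2.03], [0.27, 2.55], [-1.08, 4.22], [0.17, 2.65], [-2.57, 2.57]. Speed limits (rad/s): [2.79, 2.79, 3.14, 3.14, 3.14, 3.14].

INTERFACE

Orientations are given as [roll, pitch, yaw] about the fixed x, y, z axes, in that order (R = Rz(yaw) Ry(pitch) Rx(roll)).
In Python, from bench import get_obs, snapshot, ticket gives the robot as it stands.
- The arm moves only by the shell command python3 -m creep 'ROWS' [OPENING]. ROWS is JSON, a list that holds one entry, the list of rows, each a list of 4 numbers: the shift along the tool's x, y, z in mm, then the turn about the tool's z in degrees. A call has 1 to 8 rows; each row shifts and turns the commanded pose from where the row before left it, along the tool's axes as they then stand; what a row does not reach is not made up. A row lasts 1/8 s, in which the tool goes at most 62.5 mm and 10.7 degrees, less where a joint would pass 70% of its speed; a pose out of reach is approached as far as the arm can. A call with a gripper value outside its range is refused whole. OPENING is the opening, from 0 (shut) to 1 (fully open), set as the call begins (- or left out, the last holds). The fingers move at their own pace and stop on an object; the grip force is fixed at half the most. Time passes only in rows, so rows that do not move let the fingers close. It gives the time, the measured TCP pose, the force and the opening at its end, in the units of the state.
- get_obs(): the state, without advancing time (a new reading comes with each control period).
- snapshot(name): name is "scene" or "top" or "wrist"; returns a dict with "color" (480x640x3 uint8, red, green, blue), "depth" (480x640 float32, m along the optical axis (not along the pixel's ray), 0 where there is no reading), "fx", "fy", "cx", "cy" (pixels), "extrinsics" (4x4, takes a point from world to camera coordinates). Camera axes: x right, y down, z forward; pixel columns grow to the right and rows downward; lengths in m; the calibration is good to about 2 mm. A picture is of the moment at which its call begins.
- ticket.close_job(): hands the job in, once; it reports no verdict.
The state is a dict: "time": time; "joint_positions": joint angles; "qvel": joint speeds; "joint_torque": joint torques, N m; "tool_pos": TCP position; "ee_rot": TCP orientation; "wrist_force": force on the tool from outside, world axes, zero at the start; "wrist_torque": the same for the moment, N m; "width": finger opening in m.
Only numpy, scipy, OpenCV 4.12 (cv2) and the standard library are available. Lean on these libraries where they do the work, as an engineer would, in place of code of your own. Each camera call takes 0.05 s, during which the arm holds its last target. There are 200 camera calls.

## Working session

There is one attempt and no reset: what is moved stays moved. The work goes in short steps, Python scripts to look and compute and a shell command to move; the robot and the scene stay as the last step left them, time stands still between calls to the robot, and variables do not carry over. Pictures are saved under pics/ and viewed, on a budget of 10 in all, crops included, one or two more only if the job needs it, and the job is handed in when it is done.

```bash
mkdir -p pics; ls
cat > h.py <<'E'
import numpy as np, cv2
from bench import get_obs, snapshot, ticket
def save(n,f):
    s=snapshot(n); cv2.imwrite(f'pics/{f}.png',s['color'][:,:,::-1]); np.savez(f'pics/{f}.npz',**s); return s
def pt(s,u,v,z=None):
    E=np.array(s['extrinsics']); R,t=E[:3,:3],E[:3,3]
    r=np.array([(u-s['cx'])/s['fx'],(v-s['cy'])/s['fy'],1.])
    if z is None:
        p=s['depth'][max(0,v-1):v+2,max(0,u-1):u+2]; d=np.median(p[p>0])
    else:
        c=-R.T@t; w=R.T@r; d=(z-c[2])/w[2]
    return R.T@(r*d-t)
E
python3 - <<'E'
from h import *
a=save('top','top0'); b=save('scene','sc0')
o=get_obs(); print(o['time'],o['tool_pos'],o['ee_rot'],o['wrist_force'])
E
```

```text
pics
0.1 [ 0.16966558 -0.52267702  0.2044238 ] [-3.13961361e+00 -1.91768413e-04  3.13818399e-01] [-0.29700545  0.47867357  0.54348028]
```

View pics/top0.png

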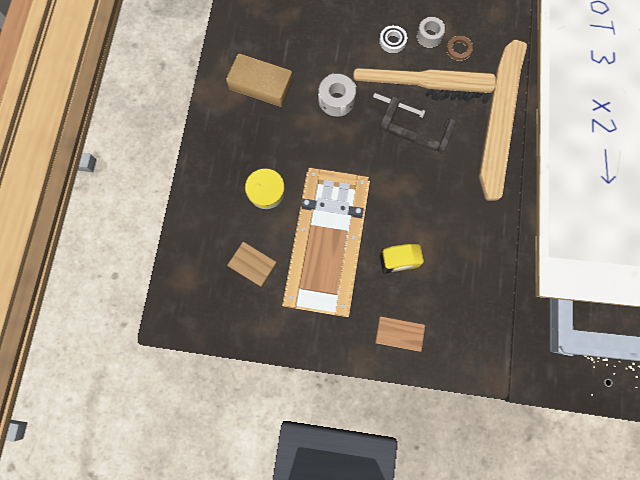

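View pics/sc0.png

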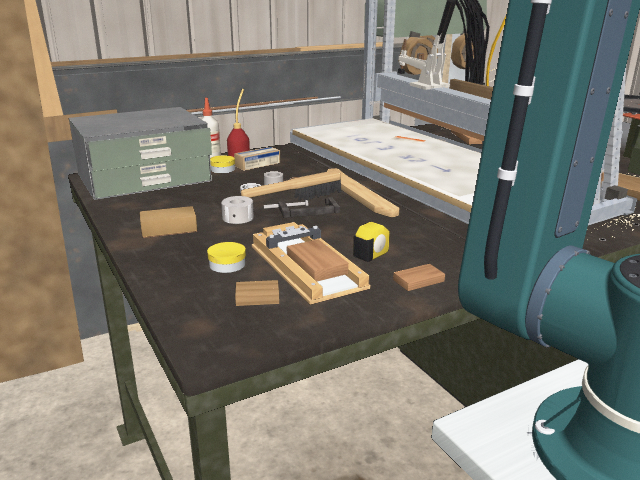

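The timber is the block in the jig channel, top picture (326,260). Look-alikes are the blocks at (252,264), (400,334) and (259,79), and the description (in the jig, 65x110) rules them out. The tin is at (265,188) and the tape at (403,258). I'll check the choice in a close crop.

Run:
```python
from h import *
im=cv2.imread('pics/top0.png')[160:325,235:435]
cv2.imwrite('pics/crop0.png',cv2.resize(im,None,fx=3.6,fy=3.6,interpolation=cv2.INTER_CUBIC))
s=dict(np.load('pics/top0.npz'))
for n,u,v,z in [('timber c',327,262,None),('tape',403,255,None),('tin',265,187,None),('smallb',252,264,None),('bar',332,207,None),('stop',338,175,None)]: print(n,pt(s,u,v,z).round(4))
print(get_obs()['joint_positions'])
```

```text
timber c [0.5389 0.0934 0.0422]
tape [ 0.5648 -0.0297  0.0621]
tin [0.6592 0.2216 0.0296]
smallb [0.5214 0.2224 0.017 ]
bar [0.6338 0.0982 0.049 ]
stop [0.6969 0.0962 0.0376]
[-1.36009098e+00  8.79285832e-02  1.37204687e+00 -1.30368812e-05
  1.68360547e+00 -1.03114699e-01]
```

View pics/crop0.png

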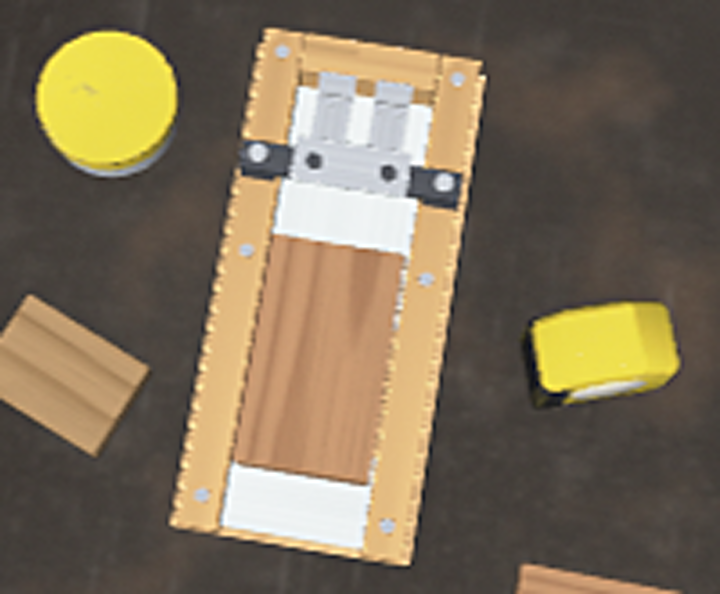

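The crop shows the 65x110 block in the channel, with its corners at crop (275,235), (408,255), (370,485) and (236,463), and the bar ahead of it at about (350,170). That confirms the choice.

Run:
```python
from h import *
s=dict(np.load('pics/top0.npz'))
f=lambda u,v,z:pt(s,235+u/3.6-.36,160+v/3.6-.36,z)
T=np.array([f(u,v,.042) for u,v in [(275,235),(408,255),(370,485),(236,463)]])
J=np.array([f(u,v,.028) for u,v in [(263,28),(485,65),(412,565),(172,525)]])
print(T.round(4),J.round(4))
c=T.mean(0)
for A in (T,J):
    d=(A[0]+A[1]-A[2]-A[3])/2; print('len',np.linalg.norm(d),'yaw',np.arctan2(d[1],d[0]),'deg',np.degrees(np.arctan2(d[1],d[0])))
    w=(A[0]+A[3]-A[1]-A[2])/2; print('wid',np.linalg.norm(w),'yaw_w',np.degrees(np.arctan2(w[1],w[0]))-90)
jc=J.mean(0);d=(J[0]+J[1]-J[2]-J[3]);d/=np.linalg.norm(d);o=jc-.045*d;print('jig origin',o,'timber c',c)
# depth-based: timber-top mask yaw
E_=np.array(s['extrinsics']);v,u=np.mgrid[150:330,270:390]
z=s['depth'][150:330,270:390];P=np.stack([(u-s['cx'])/s['fx']*z,(v-s['cy'])/s['fy']*z,z],-1).reshape(-1,3)
P=(P-E_[:3,3])@E_[:3,:3]
m=(abs(P[:,2]-.042)<.003)&(np.linalg.norm(P[:,:2]-c[:2],axis=1)<.075)
r=cv2.minAreaRect((P[m,:2]*1000).astype(np.float32));print(r,np.median(P[m,2]))
m=(abs(P[:,2]-.028)<.005)
r=cv2.minAreaRect((P[m,:2]*1000).astype(np.float32));print(r)
```

```text
[[0.599  0.1296 0.042 ]
 [0.5983 0.0655 0.042 ]
 [0.4873 0.0685 0.042 ]
 [0.4886 0.1314 0.042 ]] [[0.707  0.1522 0.028 ]
 [0.7033 0.0404 0.028 ]
 [0.4549 0.044  0.028 ]
 [0.4572 0.1575 0.028 ]]
len 0.11073090487113407 yaw -0.021190342139383814 deg -1.2141171710249121
wid 0.06347740705516662 yaw_w -0.882055013049424
len 0.24909693466914246 yaw -0.017745502764360963 deg -1.0167424137356187
wid 0.11269451323662849 yaw_w -1.5171681805071415
jig origin [0.53560965 0.09930176 0.028     ] timber c [0.54329413 0.09875795 0.042     ]
((544.4840698242188, 99.75520324707031), (65.08853149414062, 110.21800231933594), 88.5004653930664) 0.042126630174633584
((586.1802978515625, 97.26799011230469), (275.359130859375, 185.8376922607422), 17.339954376220703)
```

```bash
python3 -m creep '[[[0,0,0,9.6],[0,0,0,9.6],[21,-39.3,0,0],[21,-39.3,0,0],[21,-39.3,0,0],[21,-39.3,0,0],[21,-39.3,0,0],[21,-39.3,0,0]]]' 0 && python3 -m creep '[[[21,-39.3,0,0],[21,-39.3,0,0],[21,-39.3,0,0],[21,-39.3,0,0],[21,-39.3,0,0],[21,-39.3,0,0],[21,-39.3,0,0],[21,-39.3,0,0]]]'; python3 -m creep '[[[22,-39.3,0,0],[22,-39.3,0,0],[0,0,0,0],[0,0,0,0]]]'
```

```text
time: 1.1
tool_pos: [0.3011, -0.2885, 0.205]
ee_rot: [-3.141, 0.0, -0.022]
wrist_force: [0.5, 0.4, 1.1]
width: 0.0174
time: 2.1
tool_pos: [0.4757, 0.0221, 0.205]
ee_rot: [3.141, 0.001, -0.021]
wrist_force: [0.5, -0.8, 0.4]
width: 0.0004
time: 2.6
tool_pos: [0.5206, 0.0979, 0.2049]
ee_rot: [3.141, 0.001, -0.021]
wrist_force: [0.4, -0.6, 0.9]
width: -0.0001
```

```bash
python3 -m creep '[[[0,-1.5,30,0],[0,0,30,0],[0,0,25,0],[0,0,0,0]]]'; python3 -c "
from h import *
s=save('wrist','w1');print(np.linalg.inv(s['extrinsics'])[:3,3])"
```

```text
time: 3.1
tool_pos: [0.519, 0.0983, 0.1183]
ee_rot: [3.141, 0.005, -0.023]
wrist_force: [0.4, 0.6, -0.0]
width: 0.0002
[0.5849612  0.09817817 0.29747608]
```

View pics/w1.png

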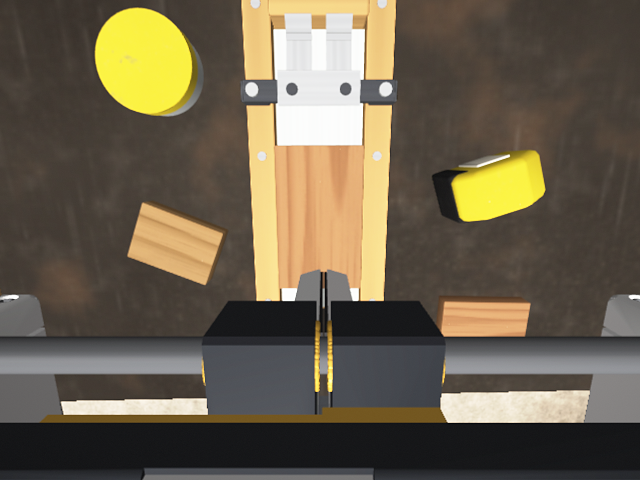

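The wrist picture shows the block's front edge at row 145 (columns 274-363), the bar at rows 79-103 and the shut fingers above the block's rear half at about (323,275).

Run:
```python
from h import *
s=dict(np.load('pics/w1.npz'))
for n,u,v,z in [('fl',274,145,.042),('fr',363,145,.042),('rear l',273,288,.042),('bar L near',242,104,.047),('bar R near',397,104,.047),('stop top near L',277,28,.038),('railLinner',271,200,.028),('railRinner',365,200,.028)]: print(n,pt(s,u,v,z).round(4), pt(s,u,v).round(4))
```

```text
fl [0.5987 0.1334 0.042 ] [0.5994 0.1353 0.0286]
fr [0.5972 0.0692 0.042 ] [0.5979 0.0675 0.0271]
rear l [0.4893 0.1404 0.042 ] [0.4843 0.1426 0.0285]
bar L near [0.626  0.1533 0.047 ] [0.6336 0.1634 0.001 ]
bar R near [0.6236 0.0465 0.047 ] [6.308e-01 3.680e-02 3.000e-04]
stop top near L [0.6754 0.1276 0.038 ] [0.6829 0.1301 0.0162]
railLinner [0.5577 0.1401 0.028 ] [0.5578 0.1401 0.0282]
railRinner [0.556  0.0659 0.028 ] [0.5561 0.0659 0.0286]
```

```bash
python3 -m creep '[[[0,-1,30,0],[0,0,30,0],[0,0,8,0],[0,0,3,0],[0,0,0,0],[0,0,0,0]]]'
```

```text
time: 3.9
tool_pos: [0.5221, 0.1008, 0.0509]
ee_rot: [-3.141, -0.003, -0.021]
wrist_force: [-0.6, 0.1, 0.4]
width: 0.0005
```

```bash
python3 -m creep '[[[-3,0,6,0],[0,0,2,0],[0,0,1,0],[0,0,1,0],[0,0,0,0]]]'; python3 -m creep '[[[0,0,2,0],[0,0,2,0],[0,0,2,0],[0,0,0,0]]]';python3 -m creep '[[[0,0,1,0],[0,0,1,0],[0,0,0,0]]]'
```

```text
time: 4.53
tool_pos: [0.5181, 0.1009, 0.0396]
ee_rot: [3.142, 0.0, -0.021]
wrist_force: [-0.4, 0.6, 2.7]
width: 0.001
time: 5.03
tool_pos: [0.5185, 0.1009, 0.0342]
ee_rot: [-3.142, -0.001, -0.021]
wrist_force: [-2.0, 0.9, 6.5]
width: 0.0004
time: 5.4
tool_pos: [0.5188, 0.1009, 0.0342]
ee_rot: [-3.142, -0.002, -0.021]
wrist_force: [-5.6, -0.1, 14.9]
width: 0.0007
```

```bash
python3 -m creep '[[[0,0,1,0],[2,0,0,0],[4,0,0,0],[4,0,0,0],[4,0,0,0],[0,0,0,0]]]'; python3 -c "
from h import *
s=save('top','t2');im=s['color'][160:325,235:435,::-1]
cv2.imwrite('pics/c2.png',cv2.resize(im,None,fx=3.6,fy=3.6,interpolation=cv2.INTER_CUBIC))"
```

```text
time: 6.15
tool_pos: [0.5337, 0.1009, 0.0341]
ee_rot: [-3.141, -0.004, -0.021]
wrist_force: [-4.8, 0.1, 16.8]
width: 0.0006
```

View pics/c2.png

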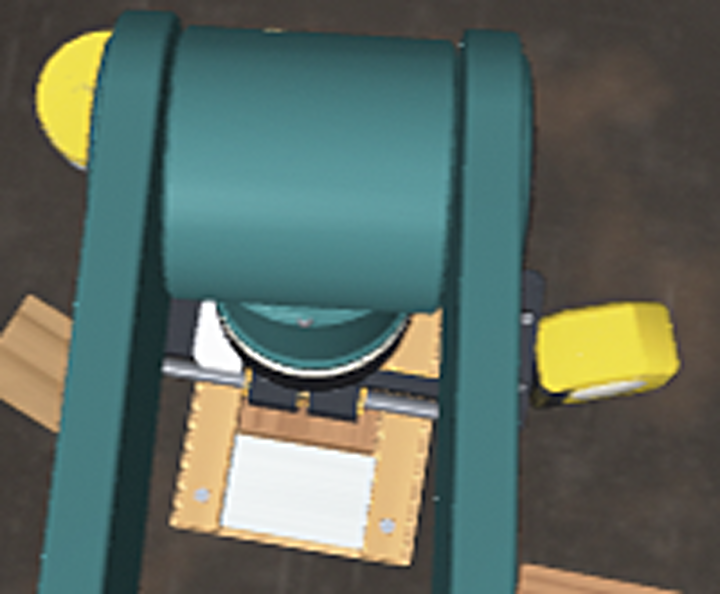

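The crop shows the block's rear edge moved from about row 474 to 444, roughly 15 mm, which matches the fingers' travel. No slip, so I'll continue.

```bash
python3 -m creep '[[[5,0,0,0],[5,0,0,0],[5,0,0,0],[4,0,0,0],[0,0,0,0]]]'; python3 -m creep '[[[4,0,0,0],[4,0,0,0],[4,0,0,0],[4,0,0,0],[0,0,0,0]]]'; python3 -c "
from h import *
save('wrist','w3')"
```

```text
time: 6.82
tool_pos: [0.5528, 0.1005, 0.0342]
ee_rot: [-3.141, -0.004, -0.021]
wrist_force: [-4.3, 0.5, 15.9]
width: 0.0003
time: 7.45
tool_pos: [0.5687, 0.1002, 0.0342]
ee_rot: [-3.141, -0.004, -0.021]
wrist_force: [-5.6, 0.4, 16.2]
width: 0.0004
```

View pics/w3.png

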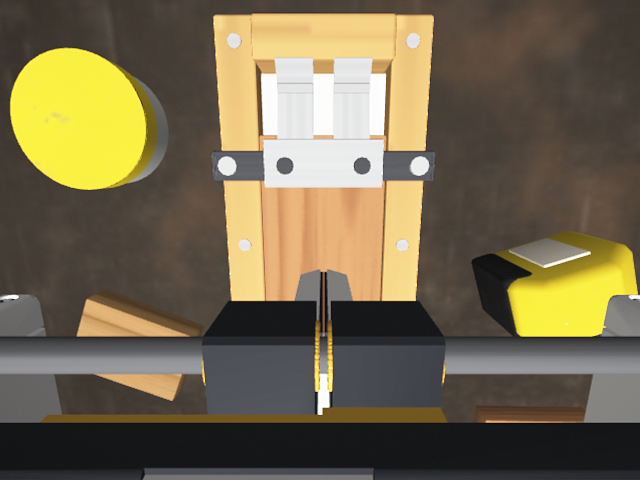

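The block's front edge (row 136) is now just past the bar, with the leaf next and about 33 mm to go. I'll press slightly harder and continue.

```bash
python3 -m creep '[[[3,0,1,0],[3,0,0,0],[3,0,0,0],[3,0,0,0],[0,0,0,0]]]'; python3 -m creep '[[[3,0,0,0],[3,0,0,0],[3,0,0,0],[0,0,0,0]]]'; python3 -c "
from h import *
save('wrist','w4')"
```

```text
time: 8.12
tool_pos: [0.5787, 0.1001, 0.0341]
ee_rot: [-3.141, 0.0, -0.021]
wrist_force: [-11.3, 0.0, 22.4]
width: 0.0001
time: 8.62
tool_pos: [0.5882, 0.0999, 0.0342]
ee_rot: [-3.141, -0.001, -0.021]
wrist_force: [-8.9, -0.8, 21.2]
width: 0.0005
```

View pics/w4.png

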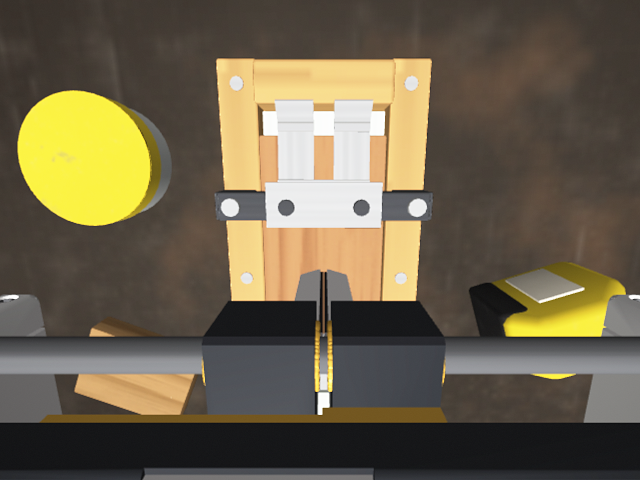

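The front edge is still at row 136 in the wrist view, so there's no slip. About 13 mm remain.

```bash
python3 -m creep '[[[3,0,0,0],[3,0,0,0],[3,0,0,0],[0,0,0,0]]]'; python3 -m creep '[[[2,0,0,0],[1,0,0,0],[0,0,0,0]]]';  python3 -m creep '[[[1,0,0,0],[1,0,0,0],[0,0,0,0]]]'; python3 -c "
from h import *
save('wrist','w5')"
```

```text
time: 9.18
tool_pos: [0.5975, 0.0997, 0.0342]
ee_rot: [-3.141, -0.002, -0.021]
wrist_force: [-7.8, -0.0, 20.1]
width: 0.0004
time: 9.55
tool_pos: [0.6002, 0.0996, 0.0341]
ee_rot: [-3.141, -0.001, -0.021]
wrist_force: [-8.5, -0.2, 20.3]
width: 0.0006
time: 9.93
tool_pos: [0.6022, 0.0996, 0.0342]
ee_rot: [-3.141, -0.001, -0.021]
wrist_force: [-9.2, 0.2, 19.6]
width: 0.0005
```

View pics/w5.png

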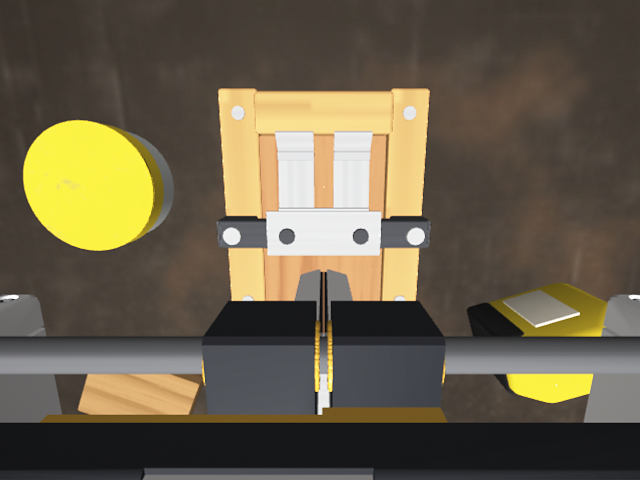

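The gap at the stop (row 134) looks closed or nearly so. I'll nudge until the force jumps.

```bash
python3 -m creep '[[[1,0,0,0],[0,0,0,0]]]'; python3 -m creep '[[[1,0,0,0],[0,0,0,0]]]'
```

```text
time: 10.22
tool_pos: [0.6025, 0.0995, 0.0341]
ee_rot: [-3.141, 0.0, -0.021]
wrist_force: [-11.4, -0.4, 21.2]
width: 0.0008
time: 10.48
tool_pos: [0.6025, 0.0996, 0.0342]
ee_rot: [-3.141, 0.003, -0.021]
wrist_force: [-13.4, 0.6, 22.9]
width: 0.0005
```

The TCP is stopped at 0.6025 while the force rises, so the block is against the stop (83.7 mm of travel). Now I'll lift straight off and back away.

```bash
python3 -m creep '[[[0,0,-3,0],[0,0,-6,0],[0,0,-15,0],[0,0,-30,0],[0,0,-40,0],[0,0,-40,0],[0,0,0,0]]]'; python3 -m creep '[[[-30,35,0,0],[-30,45,0,0],[-30,45,0,0],[-30,45,0,0],[-30,45,0,0],[-20,45,0,0],[0,40,0,0],[0,0,0,0]]]'; python3 -c "
from h import *
s=save('top','t6');im=s['color'][160:325,235:435,::-1]
cv2.imwrite('pics/c6.png',cv2.resize(im,None,fx=3.6,fy=3.6,interpolation=cv2.INTER_CUBIC))
for n,u,v in [('timber',327,232),('timber rear',324,248),('plate',321,262),('plate',318,270),('bed',317,297),('tape',403,255),('tin',265,187),('smallb',252,264)]: print(n,pt(s,u,v).round(4))
print(get_obs()['wrist_force'])"
```

```text
time: 11.35
tool_pos: [0.6069, 0.0991, 0.1687]
ee_rot: [-3.141, -0.01, -0.021]
wrist_force: [-0.3, 0.0, 0.8]
width: 0.0005
time: 12.35
tool_pos: [0.4267, -0.1992, 0.1619]
ee_rot: [-3.141, 0.002, -0.026]
wrist_force: [-0.2, 0.4, -0.5]
width: 0.0002
timber [0.5926 0.101  0.0334]
timber rear [0.5668 0.1025 0.0195]
plate [0.5413 0.1041 0.0203]
plate [0.5267 0.1072 0.0205]
bed [0.4814 0.1024 0.0114]
tape [ 0.5649 -0.0297  0.0619]
tin [0.659  0.2214 0.0303]
smallb [0.5211 0.2221 0.0188]
[-0.03463517  0.36223881  0.21180483]
```

View pics/c6.png

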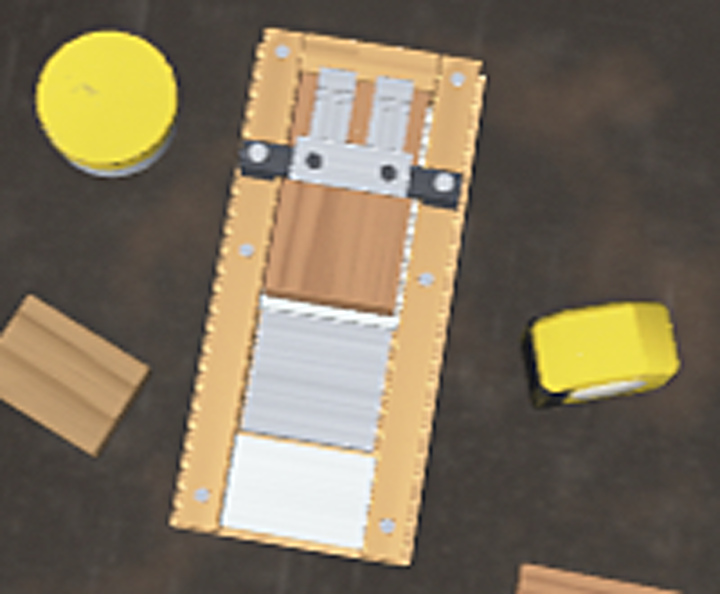

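The picture shows the block home under the leaf, with no gap at the stop (crop row ~75). The plate is up behind it (z 20 mm), with the expected gap of about 7 mm to the block's rear edge, and the bystanders haven't moved.

```bash
python3 -c "
from h import *
print(ticket.close_job())"
```

```text
the job is handed in; nothing more can be done
None
```

The block is fully home against the end stop, and the job is handed in at about 12 s of robot time. I pressed it flat with shut fingertips at 15–23 N and slid it 84 mm under the bar and leaf. At the stop, the hand no longer advanced and the force rose. I then lifted the hand straight off and moved it clear.

Last checks, all from the top camera and in agreement:
- **Block:** it lies flat, with its top at z about 33–34 mm and no visible gap at the stop.
- **Spring plate:** it has popped up behind the block, reading about 20 mm, with the expected gap of about 7 mm to the block's rear end.
- **Bystanders:** the tin, small block and tape read the same positions as at the start, within measurement noise (under 2 mm).
- **Robot:** the wrist force is about zero, so it is touching nothing.

No check failed.

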